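Line up the bottles for the warmer by height

ROBOT

A 6-joint arm with a two-finger parallel gripper is mounted at the origin on the work surface. World frame = base frame: x ahead of the robot, y to its left, z up, the work surface at z = 0. Lengths are in m, angles in rad, forces in N, time in s.
With the tool pointing down it reaches from about 0.3 to 0.775 m from the base axis. Payload 14.6 kg.
Tool frame: the origin (TCP) lies on the front face of the gripper's body, between the roots of the fingers; the fingertips stand 97 mm ahead of it and the grasp point (between the pads) lies 78 mm ahead of it; z points along the fingers, x is the direction in which the jaws open and shut, and the axes are right-handed (so a half turn about z gives the same grasp; the last joint's range is limited). The gripper opens to 94 mm and grips with 3 to 60 N. Pads are 16 mm wide; open, the fingers measure 119 mm over their backs; the gripper's body (75 mm by 177 mm) begins 78 mm behind the grasp point.
Start: joints at [1.197, 0.3, 1.521, -0, 1.321, -0.067], TCP at [0.166, 0.524, 0.303] pointing down, gripper open.
Joint ranges: [-3.03, 3.03], [-0.79, 2.21], [0.23, 2.52], [-1.04, 4.18], [0, 3.07], [-2.55, 2.55]. Speed limits (rad/s): [2.22, 2.22, 2.57, 3.14, 3.14, 3.14].

INTERFACE

Orientations are given as [roll, pitch, yaw] about the fixed x, y, z axes, in that order (R = Rz(yaw) Ry(pitch) Rx(roll)).
In Python, from station import sensors, camera, ctrl gives the robot as it stands.
- The arm moves only by the tool move_arm, never from a script. Its argument "rows" is text: rows parted by semicolons, each of 6 numbers parted by spaces: the shift along the tool's x, y, z in mm, then the turn, a rotation vector about the tool's x, y, z in rad. In form: x y z wx wy wz; .... A call has 1 to 20 rows; each row shifts and turns the pose as measured when the row begins, along the tool's axes as they then stand; what a row does not reach is not made up. A row lasts 1/8 s, in which the tool goes at most 62.5 mm and 10.7 degrees, less where a joint would pass 70% of its speed; a pose out of reach is approached as far as the arm can. A call with a gripper value outside its range is refused whole. "grip" is the opening, from -1 (shut) to 1 (fully open), set as the call begins (left out, the last holds). The fingers move at their own pace and stop on an object; "newtons" is the grip in N (left out, the last holds). Time passes only in rows, so rows that do not move let the fingers close. It gives the time, the measured TCP pose, the force and the opening at its end, in the units of the state.
- sensors.get_obs(): the state, without advancing time (a new reading comes with each control period).
- camera(name): name is "scene" or "top" or "wrist"; returns a dict with "color" (384x512x3 uint8, blue, green, red), "z_map" (384x512 float32, m along the optical axis (not along the pixel's ray), 0 where there is no reading), "mtx" (3x3 intrinsics, pixels), "distortion" ([k1, k2, p1, p2, k3] as OpenCV has them; the pictures are not rectified), "position" and "attitude" of the camera in the world; the wrist camera has in their place "hand_eye" (4x4, takes a point from camera to tool coordinates, whose origin is the TCP and whose axes are the tool frame's). Camera axes: x right, y down, z forward; pixel columns grow to the right and rows downward; lengths in m; the calibration is good to about 2 mm. A picture is of the moment at which its call begins: read the wrist's pose just before it.
- ctrl.hand_in(): hands the job in, once; it reports no verdict.
The state is a dict: "time_s": time; "qpos": joint angles; "joint_vel": joint speeds; "tau": joint torques, N m; "ee_pos": TCP position; "eef_rot": TCP orientation; "force": force on the tool from outside, world axes, zero at the start; "moment": the same for the moment, N m; "grip_width": finger opening in m.
Only numpy, scipy, OpenCV 4.12 (cv2) and the standard library are available. Lean on these libraries where they do the work, as an engineer would, in place of code of your own. Each camera call takes 0.05 s, during which the arm holds its last target.

TASK

Line up the four capped bottles in order of height on the four round mats, one bottle centred and upright on each mat: the shortest on the mat nearest the turquoise warmer, then the next taller, and so on to the tallest on the mat farthest from it, whatever the colours of the mats. Do not knock any bottle over, and leave the clear acrylic cup standing where it is.

Things in the scene. Friction and masses are not known exactly. Their poses are not given: they have to be found in the camera images.
- bottle_yellow: Loose capped bottle, upright: milky white plastic body 48 mm in diameter, yellow cap 46 mm in diameter on its top 26 mm, 60 mm tall in all. Origin at the centre of its underside, z up along its axis.
- bottle_red: Loose capped bottle, upright: milky white plastic body 48 mm in diameter, red cap 46 mm in diameter on its top 26 mm, 79 mm tall in all. Origin at the centre of its underside, z up along its axis.
- bottle_blue: Loose capped bottle, upright: milky white plastic body 48 mm in diameter, blue cap 46 mm in diameter on its top 26 mm, 98 mm tall in all. Origin at the centre of its underside, z up along its axis.
- bottle_black: Loose capped bottle, upright: milky white plastic body 48 mm in diameter, black cap 46 mm in diameter on its top 26 mm, 117 mm tall in all. Origin at the centre of its underside, z up along its axis.
- mat_white: Round white silicone mat, 60 mm in diameter, 3 mm thick, fixed on a sage green painted pine board (80 x 360 mm, 12 mm high) on the table. One of four in a straight row, 85 mm from centre to centre, in any order of colour. Origin at the centre of its underside, 3 mm below its top; its y axis runs along the row, its x axis across it. A bottle standing on it has its underside 15 mm above the table.
- mat_slate: Round slate silicone mat, 60 mm in diameter, 3 mm thick, fixed on a sage green painted pine board (80 x 360 mm, 12 mm high) on the table. One of four in a straight row, 85 mm from centre to centre, in any order of colour. Origin at the centre of its underside, 3 mm below its top; its y axis runs along the row, its x axis across it. A bottle standing on it has its underside 15 mm above the table.
- mat_rose: Round rose silicone mat, 60 mm in diameter, 3 mm thick, fixed on a sage green painted pine board (80 x 360 mm, 12 mm high) on the table. One of four in a straight row, 85 mm from centre to centre, in any order of colour. Origin at the centre of its underside, 3 mm below its top; its y axis runs along the row, its x axis across it. A bottle standing on it has its underside 15 mm above the table.
- mat_brown: Round brown silicone mat, 60 mm in diameter, 3 mm thick, fixed on a sage green painted pine board (80 x 360 mm, 12 mm high) on the table. One of four in a straight row, 85 mm from centre to centre, in any order of colour. Origin at the centre of its underside, 3 mm below its top; its y axis runs along the row, its x axis across it. A bottle standing on it has its underside 15 mm above the table.
- warmer: Turquoise round bottle warmer, 104 mm in diameter, 105 mm tall, fixed on the table in line with the row of mats, at one end or the other, 150 mm from the nearest mat (centre to centre). Origin at the centre of its underside. A grey steriliser pot 100 mm in diameter and 105 mm tall stands in the same way at the other end.
- cup: Loose empty clear acrylic cup, 68 mm in diameter at the rim, 75 mm tall, upright among the bottles; to be left alone. Origin at the centre of its underside, z up.
Mind the look-alikes: they are no part of the job. What is shaped like the bottle_red but pink or purple is not meant.

How it is judged:
At the end, for the whole second after the job is handed in: From the warmer outwards the bottles with yellow, red, blue and black cap (60, 79, 98, 117 mm tall) stand on the four mats, each within 12 mm of its mat's centre along and across the row, upright within 0.08 rad, underside within 3 mm of the mat's top, released, at rest (horizontal distance between bottle_yellow and warmer between 0.138 and 0.162 m and x of bottle_yellow in the frame of mat_white between -0.012 and 0.012 m and z of bottle_yellow in the frame of mat_white between 0 and 0.006 m and angle between each of bottle_yellow, bottle_red, bottle_blue, bottle_black's own z axis and vertical below 0.08 rad and linear speed of each of bottle_yellow, bottle_red, bottle_blue, bottle_black below 0.02 m/s and angular speed of each of bottle_yellow, bottle_red, bottle_blue, bottle_black below 0.2 rad/s and contact force between each of bottle_yellow, bottle_red, bottle_blue, bottle_black and the fingers below 0.05 N and horizontal distance between bottle_red and warmer between 0.223 and 0.247 m and x of bottle_red in the frame of mat_white between -0.012 and 0.012 m and z of bottle_red in the frame of mat_white between 0 and 0.006 m and horizontal distance between bottle_blue and warmer between 0.308 and 0.332 m and x of bottle_blue in the frame of mat_white between -0.012 and 0.012 m and z of bottle_blue in the frame of mat_white between 0 and 0.006 m and horizontal distance between bottle_black and warmer between 0.393 and 0.417 m and x of bottle_black in the frame of mat_white between -0.012 and 0.012 m and z of bottle_black in the frame of mat_white between 0 and 0.006 m); the robot touches nothing.
It fails at once if a bottle is knocked over (angle between any of bottle_yellow, bottle_red, bottle_blue, bottle_black's own z axis and vertical above 1 rad).
It fails at once if the acrylic cup is shifted by more than 25 mm or tipped (distance of cup from where it was at the start of the episode above 0.025 m or angle between cup's own z axis and vertical above 0.4 rad).
It also fails if it takes over 102 s, if anything falls off the work surface, if the arm or the gripper's body presses on something with over 40 N, if the wrist force passes 120 N, or if a joint passes its speed limit or range.

## Working session

There is one attempt and no reset: what is moved stays moved. The work goes in short steps, Python scripts to look and compute and a tool call to move; the robot and the scene stay as the last step left them, time stands still between calls to the robot, and variables do not carry over. Pictures are saved under pics/ and viewed, and the job is handed in when it is done.

Besides the shell and the picture viewer there is one more tool, called after "Request:" as name(argument=value, ...), one argument or row to a line, values as JSON. move_arm: Moves the arm, as the interface text tells. Its arguments: {"type":"object","properties":{"rows":{"type":"string"},"grip":{"type":"number"},"newtons":{"type":"number"}},"required":["rows"]}

```bash
mkdir -p pics; ls; python3 - <<'E'
from station import sensors,camera,ctrl
import cv2
print(sensors.get_obs())
for n in("scene","top","wrist"):
    c=camera(n);cv2.imwrite(f"pics/{n}0.png",c["color"])
    print(n,c["mtx"].tolist(),c["distortion"],c.get("position"),c.get("attitude"),c.get("hand_eye"))
E
```

```text
pics
{'time_s': 0.0, 'qpos': array([ 1.19745208e+00,  3.00449695e-01,  1.52162361e+00, -2.82554635e-05,
        1.32070991e+00, -6.66151861e-02]), 'joint_vel': array([-6.35880156e-05, -1.09500345e-03,  1.68544640e-03,  6.22492796e-04,
        4.56003114e-04,  1.84892451e-03]), 'tau': array([ 2.99015795e-03, -5.31788242e+01, -3.52755976e+01,  7.09837954e-02,
        2.42261623e-02, -4.22737446e-05]), 'ee_pos': array([0.16602189, 0.52416763, 0.30208002]), 'eef_rot': array([-3.14154071e+00,  1.18973852e-03,  1.26407430e+00]), 'force': array([0.42133553, 0.22086945, 0.00212566]), 'moment': array([-0.00635273, -0.0166654 ,  0.02705765]), 'grip_width': 0.09435122438747968}
scene [[363.1379718220867, 0.0, 248.93069916563894], [0.0, 363.1379718220867, 192.205753490874], [0.0, 0.0, 1.0]] [-0.03347607  0.          0.          0.          0.        ] [0.82945317 0.52687541 0.5812899 ] [-2.29383961  0.00266899  2.5394613 ] None
top [[443.89771336505265, 0.0, 258.0497641037526], [0.0, 443.89771336505265, 192.77138164641642], [0.0, 0.0, 1.0]] [-0.13298073  0.          0.          0.          0.        ] [0.35458957 0.03216605 1.00194899] [-3.01039631 -0.0331554  -1.59217633] None
wrist [[292.43579325130275, 0.0, 254.341887113859], [0.0, 292.43579325130275, 192.0871184634999], [0.0, 0.0, 1.0]] [-0.03305978  0.          0.          0.          0.        ] None None [[ 9.99999594e-01 -4.60325799e-04  7.75286599e-04 -2.72395317e-04]
 [ 2.72213930e-04  9.73866987e-01  2.27118951e-01 -6.56823481e-02]
 [-8.59574737e-04 -2.27118647e-01  9.73866716e-01 -8.13961595e-02]
 [ 0.00000000e+00  0.00000000e+00  0.00000000e+00  1.00000000e+00]]
```

View pics/top0.png

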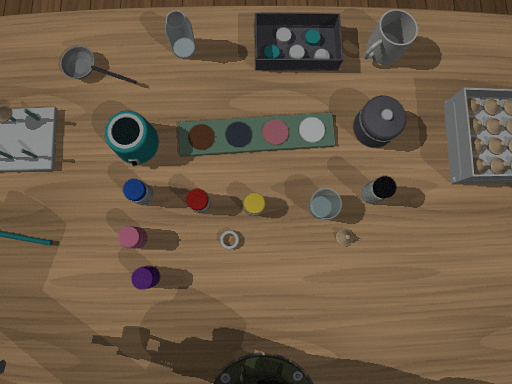

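View pics/scene0.png

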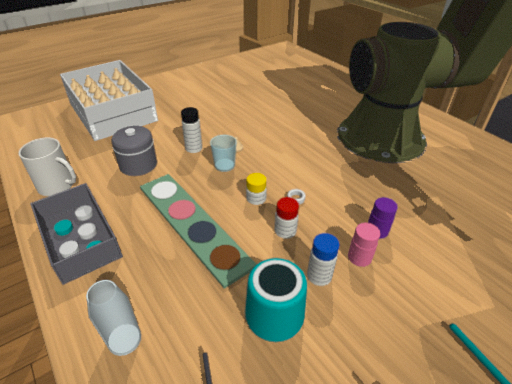

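View pics/wrist0.png

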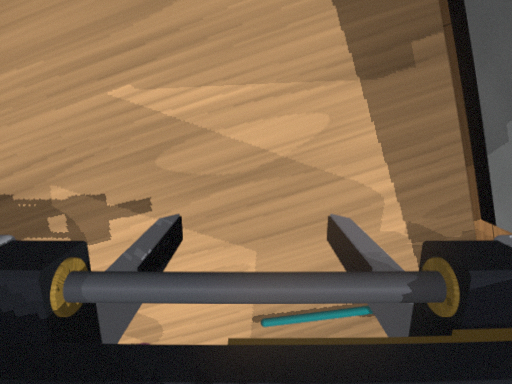

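The top view shows the mats from the warmer (131,137) outward: brown (202,137), slate (239,134), rose (276,132), white (312,129). The caps are blue (134,190), red (198,200), yellow (255,204) and black (383,187). The cup is at (325,204). The pink (131,237) and purple (146,278) bottles are decoys. Next I'll measure.

```bash
cat > h.py <<'E'
from station import sensors,camera,ctrl
import cv2,numpy as np
from scipy.spatial.transform import Rotation as R
def pose(c):
    if c.get("hand_eye") is not None and "position" not in c: return None
    return R.from_euler('xyz',c["attitude"]).as_matrix(),np.array(c["position"])
def cloud(c):
    h,w=c["z_map"].shape
    u,v=np.meshgrid(np.arange(w),np.arange(h))
    p=cv2.undistortPoints(np.stack([u,v],-1).reshape(-1,1,2).astype(np.float64),c["mtx"],c["distortion"]).reshape(h,w,2)
    z=c["z_map"];P=np.dstack([p[...,0]*z,p[...,1]*z,z])
    Rm,t=pose(c); return P@Rm.T+t
E
python3 - <<'E'
from h import *
for n in("top","scene"):
    c=camera(n);W=cloud(c);hsv=cv2.cvtColor(c["color"],cv2.COLOR_BGR2HSV)
    if n=="top":
        cv2.imwrite("pics/crop.png",cv2.resize(c["color"][80:300,90:420],None,fx=2.4,fy=2.4,interpolation=cv2.INTER_CUBIC))
        seeds=dict(blue=(132,186),red=(198,197),yellow=(254,203),black=(386,186),brown=(202,137),slate=(239,134),rose=(276,132),white=(312,129),cup=(325,204),warmer=(126,131),pot=(386,116),pink=(131,236),purple=(143,278),table=(300,260))
    else:
        seeds=dict(blue=(325,241),red=(288,205),yellow=(257,181),black=(190,115),brown=(225,257),slate=(202,232),rose=(182,209),white=(164,189),pink=(366,232),purple=(384,206),table=(330,350))
    for k,(u,v) in seeds.items():
        z0=W[v,u,2]
        m=(abs(W[...,2]-z0)<.006)&(c["z_map"]>0)
        if k in("brown","slate","rose","white"):
            d=np.abs(c["color"].astype(int)-c["color"][v,u].astype(int)).max(-1)<22
            m&=d
        n_,lab=cv2.connectedComponents(m.astype(np.uint8),connectivity=4)
        q=W[lab==lab[v,u]]
        (cx,cy),r=cv2.minEnclosingCircle(q[:,:2].astype(np.float32))
        print(n,k,'z0 %.3f'%z0,'n',len(q),'mean',q.mean(0).round(4),'circ',round(cx,4),round(cy,4),round(r,4))
E
```

```text
top blue z0 0.097 n 396 mean [0.4862 0.2562 0.0983] circ 0.4854 0.2573 0.0242
top red z0 0.080 n 375 mean [0.4656 0.127  0.0793] circ 0.4661 0.1274 0.0233
top yellow z0 0.058 n 347 mean [0.4572 0.0061 0.0604] circ 0.4578 0.0062 0.0231
top black z0 0.120 n 380 mean [ 0.4804 -0.2616  0.118 ] circ 0.4801 -0.2617 0.0237
top brown z0 0.018 n 488 mean [0.6158 0.123  0.0158] circ 0.6159 0.1239 0.0305
top slate z0 0.018 n 510 mean [0.6198 0.0388 0.016 ] circ 0.6205 0.0384 0.0306
top rose z0 0.016 n 487 mean [ 0.6249 -0.0451  0.0159] circ 0.6249 -0.0458 0.0301
top white z0 0.016 n 472 mean [ 0.6294 -0.1301  0.0159] circ 0.6297 -0.1298 0.0295
top cup z0 0.005 n 331 mean [ 0.4538 -0.1466  0.005 ] circ 0.4533 -0.1449 0.0247
top warmer z0 0.106 n 1461 mean [0.6055 0.2722 0.1063] circ 0.6067 0.2735 0.0472
top pot z0 0.107 n 88 mean [ 0.6375 -0.2794  0.1061] circ 0.6368 -0.2805 0.0124
top pink z0 0.080 n 369 mean [0.3891 0.2698 0.0789] circ 0.3886 0.2707 0.0232
top purple z0 0.079 n 394 mean [0.3034 0.2416 0.0789] circ 0.3031 0.2425 0.0234
top table z0 0.004 n 148704 mean [4.584e-01 3.000e-04 1.000
[... 242 characters left out ...]
589] circ 0.4568 0.009 0.0242
scene black z0 0.115 n 157 mean [ 0.4801 -0.2552  0.1158] circ 0.4788 -0.2594 0.0233
scene brown z0 0.013 n 530 mean [0.6154 0.126  0.0146] circ 0.6146 0.1275 0.0304
scene slate z0 0.016 n 470 mean [0.6198 0.0433 0.0146] circ 0.6189 0.0419 0.0309
scene rose z0 0.016 n 362 mean [ 0.6237 -0.0427  0.0146] circ 0.6237 -0.0439 0.0312
scene white z0 0.014 n 302 mean [ 0.6286 -0.1272  0.0147] circ 0.6282 -0.1272 0.0297
scene pink z0 0.080 n 371 mean [0.3898 0.2744 0.0782] circ 0.3879 0.2728 0.0231
scene purple z0 0.078 n 321 mean [0.3043 0.247  0.0779] circ 0.3018 0.2457 0.0234
scene table z0 0.002 n 111194 mean [4.431e-01 7.020e-02 2.000e-04] circ 0.3141 -0.2374 0.819
```

View pics/crop.png

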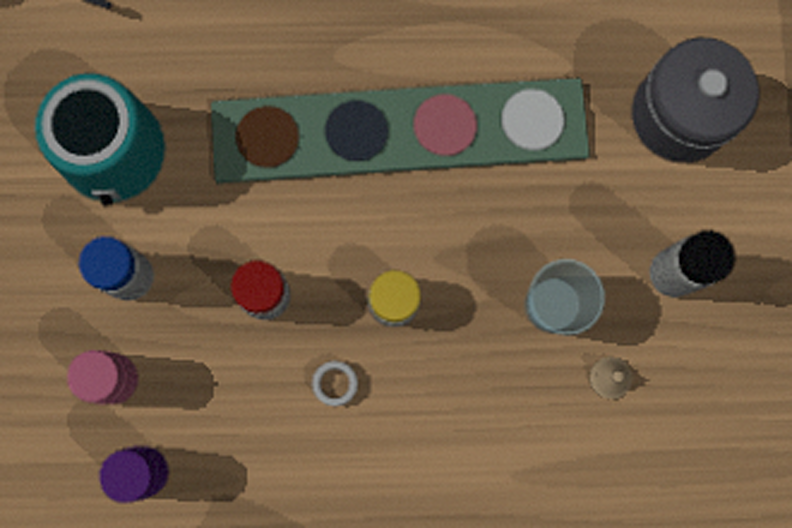

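Request:
move_arm(
  rows="0 0 0 0 0 0.173; 0 0 0 0 0 0.173; 0 0 0 0 0 0.173; 0 0 0 0 0 0.173; 0 0 0 0 0 0.173; 0 0 0 0 0 0.173; 0 0 0 0 0 0.173; 0 0 0 0 0 0",
  grip=1,
)

```text
time_s: 1.25
ee_pos: [0.166, 0.524, 0.3014]
eef_rot: [3.139, 0.001, 0.016]
force: [0.1, -0.0, 0.0]
grip_width: 0.0944
```

```bash
cat > go.py <<'E'
# usage: go.py x y graspz  -> total tool shift (mm) and turn to reach yaw .052, down
import sys
from h import *
o=sensors.get_obs();x,y,z=map(float,sys.argv[1:4])
Rc=R.from_euler('xyz',o["eef_rot"]);Rt=R.from_euler('xyz',[np.pi,0,.052])
d=Rc.inv().apply(np.array([x,y,z+.078])-o["ee_pos"])*1000
print('t',round(o["time_s"],2),'ee',o["ee_pos"].round(4),'rot',o["eef_rot"].round(3),'grip',round(o["grip_width"],4),'F',o["force"].round(1))
print('shift',d.round(1),'turn',(Rc.inv()*Rt).as_rotvec().round(3))
E
python3 go.py .4573 .0075 .2
```

```text
t 1.25 ee [0.166  0.524  0.3014] rot [3.139e+00 1.000e-03 1.600e-02] grip 0.0944 F [ 0.1 -0.   0. ]
shift [283.2 520.9  24.4] turn [ 0.002  0.001 -0.036]
```

Request:
move_arm(
  rows="0 0 0 0 0 -0.036; 22 40 2 0 0 0; 22 40 2 0 0 0; 22 40 2 0 0 0; 22 40 2 0 0 0; 22 40 2 0 0 0; 22 40 2 0 0 0; 22 40 2 0 0 0; 22 40 2 0 0 0; 22 40 2 0 0 0; 22 40 2 0 0 0; 22 40 2 0 0 0; 22 40 2 0 0 0; 0 0 0 0 0 0",
)

```text
time_s: 3.0
ee_pos: [0.4788, 0.0536, 0.2782]
eef_rot: [3.14, -0.002, 0.125]
force: [-0.4, -0.2, -0.0]
grip_width: 0.0941
```

```bash
python3 go.py .4573 .0075 .027
```

```text
t 3.0 ee [0.4788 0.0536 0.2782] rot [ 3.14e+00 -2.00e-03  1.25e-01] grip 0.0941 F [-0.4 -0.2 -0. ]
shift [-27.5  42.9 173.2] turn [ 0.001 -0.002  0.073]
```

Request:
move_arm(
  rows="-14 22 0 0 0 0.073; -12 22 0 0 0 0; 0 0 20 0 0 0; 0 0 0 0 0 0",
)

```text
time_s: 3.5
ee_pos: [0.4553, 0.0079, 0.2582]
eef_rot: [3.141, -0.002, 0.065]
force: [-0.5, -0.2, 0.6]
grip_width: 0.0943
```

```bash
python3 go.py .4573 .0075 .027; python3 - <<'E'
from h import *
c=camera("wrist");cv2.imwrite("pics/w1.png",c["color"])
E
```

```text
t 3.5 ee [0.4553 0.0079 0.2582] rot [ 3.141e+00 -2.000e-03  6.500e-02] grip 0.0943 F [-0.5 -0.2  0.6]
shift [  1.6   0.4 153.2] turn [ 0.001 -0.002  0.013]
```

View pics/w1.png

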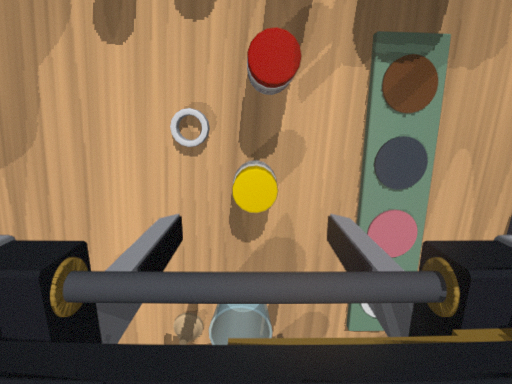

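The wrist view shows yellow cap (255,190) centred between the fingers, with red (274,57) behind it and the mats on the right. I'll cross-check the positions using the wrist camera.

```bash
cat > wr.py <<'E'
from h import *
import sys
def wcloud():
    o=sensors.get_obs();c=camera("wrist")
    T=np.eye(4);T[:3,:3]=R.from_euler('xyz',o["eef_rot"]).as_matrix();T[:3,3]=o["ee_pos"]
    M=T@np.array(c["hand_eye"])
    c["attitude"]=R.from_matrix(M[:3,:3]).as_euler('xyz');c["position"]=M[:3,3]
    return c,cloud(c)
def meas(c,W,u,v,tol=.006,col=30):
    z0=W[v,u,2];m=(abs(W[...,2]-z0)<tol)&(c["z_map"]>0)
    m&=np.abs(c["color"].astype(int)-c["color"][v,u].astype(int)).max(-1)<col
    n_,lab=cv2.connectedComponents(m.astype(np.uint8),connectivity=4)
    q=W[lab==lab[v,u]];(cx,cy),r=cv2.minEnclosingCircle(q[:,:2].astype(np.float32))
    return round(z0,4),len(q),q.mean(0).round(4),round(cx,4),round(cy,4),round(r,4)
if __name__=="__main__":
    c,W=wcloud()
    a=list(map(int,sys.argv[1:]))
    for u,v in zip(a[::2],a[1::2]): print(u,v,meas(c,W,u,v))
E
python3 wr.py 255 190 274 57 410 84 401 163 392 232
```

```text
255 190 (np.float64(0.0608), 1493, array([0.4556, 0.0101, 0.0593]), 0.4557, 0.0097, 0.022)
274 57 (np.float64(0.0787), 2224, array([0.4637, 0.1302, 0.0783]), 0.464, 0.1304, 0.0223)
410 84 (np.float64(0.013), 2620, array([0.6121, 0.1268, 0.0142]), 0.6061, 0.1366, 0.0442)
401 163 (np.float64(0.0154), 2200, array([0.618 , 0.0417, 0.0143]), 0.619, 0.0402, 0.0314)
392 232 (np.float64(0.0134), 1607, array([ 0.6251, -0.0405,  0.0142]), 0.6241, -0.0438, 0.0312)
```

Request:
move_arm(
  rows="1 0 38 0 0 0.013; 0 0 38 0 0 0; 0 0 38 0 0 0; 0 0 25 0 0 0; 0 0 8 0 0 0; 0 0 0 0 0 0",
)

```text
time_s: 4.35
ee_pos: [0.4612, 0.0103, 0.1138]
eef_rot: [3.14, -0.014, 0.061]
force: [0.7, 0.6, -0.1]
grip_width: 0.0943
```

```bash
python3 go.py .4565 .0085 .027
```

```text
t 4.35 ee [0.4612 0.0103 0.1138] rot [ 3.14  -0.014  0.061] grip 0.0943 F [ 0.7  0.6 -0.1]
shift [-4.9  1.5  8.7] turn [ 0.002 -0.014  0.009]
```

Request:
move_arm(
  rows="-5 1.5 9 0.002 -0.014 0.009; 0 0 0 0 0 0",
)

```text
time_s: 4.6
ee_pos: [0.4568, 0.0085, 0.1059]
eef_rot: [-3.142, -0.002, 0.052]
force: [0.2, 0.4, 1.0]
grip_width: 0.0941
```

```bash
python3 go.py .4565 .0085 .027
```

```text
t 4.6 ee [0.4568 0.0085 0.1059] rot [-3.142e+00 -2.000e-03  5.200e-02] grip 0.0941 F [0.2 0.4 1. ]
shift [-0.3 -0.   0.9] turn [-0.    -0.002 -0.   ]
```

Excellent. Grip at 20 N.

Request:
move_arm(
  rows="0 0 0 0 0 0; 0 0 0 0 0 0; 0 0 0 0 0 0; 0 0 0 0 0 0; 0 0 0 0 0 0; 0 0 0 0 0 0",
  grip=-1,
  newtons=20,
)

```text
time_s: 5.35
ee_pos: [0.4573, 0.0084, 0.1069]
eef_rot: [3.141, -0.003, 0.052]
force: [0.7, -0.3, 0.8]
grip_width: 0.0475
```

```bash
python3 go.py .615 .126 .1
```

```text
t 5.35 ee [0.4573 0.0084 0.1069] rot [ 3.141e+00 -3.000e-03  5.200e-02] grip 0.0475 F [ 0.7 -0.3  0.8]
shift [ 163.8 -109.3  -70.6] turn [ 0.    -0.003 -0.   ]
```

Request:
move_arm(
  rows="0 0 -25 0 0 0; 0 0 -25 0 0 0; 0 0 -22 0 0 0; 23 -16 0 0 0 0; 23 -16 0 0 0 0; 23 -16 0 0 0 0; 23 -16 0 0 0 0; 23 -16 0 0 0 0; 23 -15 0 0 0 0; 20 -13 0 0 0 0; 0 0 0 0 0 0; 0 0 0 0 0 0",
)

```text
time_s: 6.85
ee_pos: [0.6123, 0.1276, 0.1792]
eef_rot: [3.141, 0.001, 0.051]
force: [-0.2, -1.3, -0.8]
grip_width: 0.0476
```

```bash
python3 go.py .615 .126 .046
```

```text
t 6.85 ee [0.6123 0.1276 0.1792] rot [3.141e+00 1.000e-03 5.100e-02] grip 0.0476 F [-0.2 -1.3 -0.8]
shift [ 2.7  1.7 55.2] turn [ 0.     0.001 -0.001]
```

Request:
move_arm(
  rows="2.7 1.7 15 0 0 0; 0 0 15 0 0 0; 0 0 12 0 0 0; 0 0 6 0 0 0; 0 0 0 0 0 0",
)

```text
time_s: 7.48
ee_pos: [0.6138, 0.1246, 0.1269]
eef_rot: [3.141, 0.003, 0.05]
force: [0.0, 0.4, -0.9]
grip_width: 0.0477
```

```bash
python3 go.py .615 .126 .0445
```

```text
t 7.47 ee [0.6138 0.1246 0.1269] rot [3.141e+00 3.000e-03 5.000e-02] grip 0.0477 F [ 0.   0.4 -0.9]
shift [ 1.3 -1.3  4.4] turn [ 0.001  0.003 -0.002]
```

Request:
move_arm(
  rows="1.3 -1.3 2.5 0.001 0.003 -0.002; 0 0 2 0 0 0; 0 0 0 0 0 0",
)

```text
time_s: 7.85
ee_pos: [0.6155, 0.1263, 0.123]
eef_rot: [-3.141, -0.001, 0.052]
force: [-0.6, 0.0, -1.6]
grip_width: 0.0477
```

```bash
python3 go.py .615 .126 .0439; python3 - <<'E'
from h import *
c=camera("scene");cv2.imwrite("pics/s1.png",cv2.resize(c["color"][150:350,130:380],None,fx=3,fy=3))
E
```

```text
t 7.85 ee [0.6155 0.1263 0.123 ] rot [-3.141e+00 -1.000e-03  5.200e-02] grip 0.0477 F [-0.6  0.  -1.6]
shift [-0.5  0.2  1.1] turn [-0.001 -0.001 -0.   ]
```

View pics/s1.png

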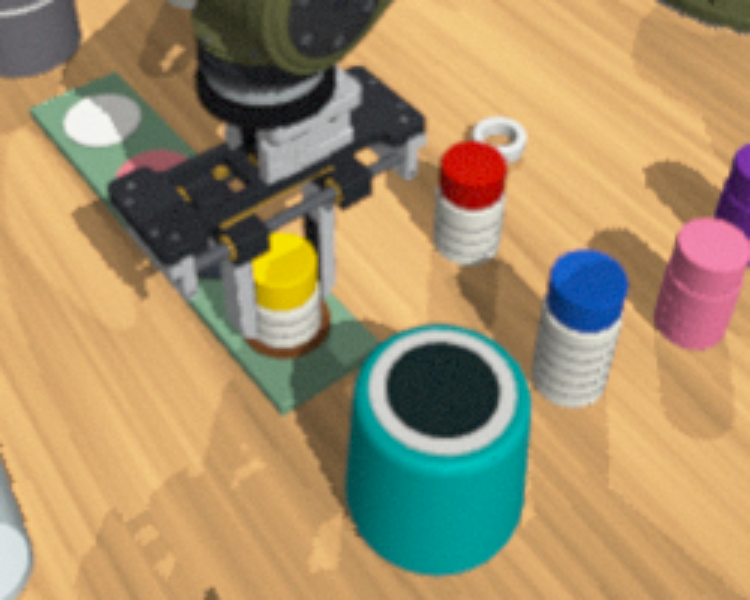

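The crop shows the yellow bottle centred over the brown mat (285,330). I'll lower it the last bit and release.

Request:
move_arm(
  rows="0 0 1 0 0 0; 0 0 0 0 0 0",
)

```text
time_s: 8.15
ee_pos: [0.6156, 0.1263, 0.1223]
eef_rot: [-3.141, -0.002, 0.052]
force: [-0.2, 0.1, -1.3]
grip_width: 0.0474
```

Request:
move_arm(
  rows="0 0 0 0 0 0; 0 0 0 0 0 0; 0 0 0 0 0 0; 0 0 0 0 0 0; 0 0 0 0 0 0; 0 0 -20 0 0 0; 0 0 -30 0 0 0; 0 0 -35 0 0 0; 0 0 -35 0 0 0; 0 0 0 0 0 0",
  grip=1,
)

```text
time_s: 9.4
ee_pos: [0.6155, 0.1262, 0.2527]
eef_rot: [-3.14, -0.007, 0.052]
force: [0.2, 0.1, 0.2]
grip_width: 0.0937
```

```bash
python3 go.py .465 .129 .17; python3 - <<'E'
from h import *
c=camera("scene");cv2.imwrite("pics/s2.png",cv2.resize(c["color"][150:350,130:380],None,fx=3,fy=3))
E
```

```text
t 9.4 ee [0.6155 0.1262 0.2527] rot [-3.14  -0.007  0.052] grip 0.0937 F [0.2 0.1 0.2]
shift [-150.2  -10.6    3.7] turn [-0.001 -0.007 -0.   ]
```

View pics/s2.png

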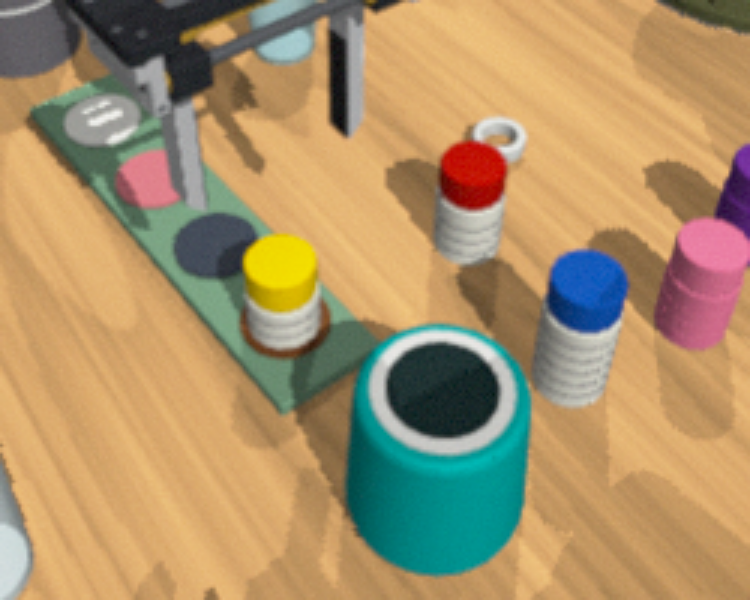

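Yellow stands centred on brown (285,320). Next is the red bottle. It has a true red cap at crop (472,185), unlike pink (710,260).

Request:
move_arm(
  rows="-25 -2 0 0 -0.007 0; -25 -2 0 0 0 0; -25 -2 0 0 0 0; -25 -2 0 0 0 0; -25 -2 0 0 0 0; -23 0 0 0 0 0; 0 0 0 0 0 0; 0 0 0 0 0 0",
)

```text
time_s: 10.45
ee_pos: [0.4606, 0.1279, 0.2475]
eef_rot: [3.141, 0.011, 0.052]
force: [0.5, 0.2, 0.3]
grip_width: 0.094
```

```bash
python3 go.py .465 .129 .035;python3 - <<'E'
from h import *
c=camera("wrist");cv2.imwrite("pics/w2.png",c["color"])
E
```

```text
t 10.45 ee [0.4606 0.1279 0.2475] rot [3.141 0.011 0.052] grip 0.094 F [0.5 0.2 0.3]
shift [  6.   -0.8 134.5] turn [ 0.     0.011 -0.   ]
```

View pics/w2.png

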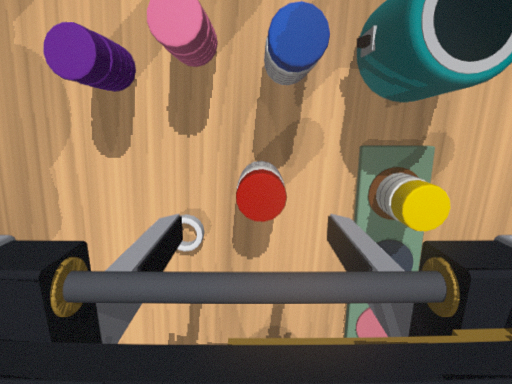

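The red cap is at (261,195) between the fingers, and the ring at (190,235) is left of the left finger.

Request:
move_arm(
  rows="3 0 35 0 0.011 0; 0 0 35 0 0 0; 0 0 33 0 0 0; 0 0 15 0 0 0; 0 0 0 0 0 0",
)

```text
time_s: 11.12
ee_pos: [0.4664, 0.128, 0.126]
eef_rot: [3.142, -0.001, 0.051]
force: [0.9, 0.2, 0.4]
grip_width: 0.0941
```

```bash
python3 go.py .465 .129 .035
```

```text
t 11.12 ee [0.4664 0.128  0.126 ] rot [ 3.142e+00 -1.000e-03  5.100e-02] grip 0.0941 F [0.9 0.2 0.4]
shift [-1.4 -1.1 13. ] turn [ 0.    -0.001 -0.001]
```

Request:
move_arm(
  rows="-1.4 -1 8 0 0 0; 0 0 5 0 0 0; 0 0 0 0 0 0",
)

```text
time_s: 11.5
ee_pos: [0.4661, 0.1292, 0.1142]
eef_rot: [-3.141, -0.005, 0.051]
force: [0.7, 0.5, 0.6]
grip_width: 0.0943
```

Request:
move_arm(
  rows="0 0 0 0 0 0; 0 0 0 0 0 0; 0 0 0 0 0 0; 0 0 0 0 0 0; 0 0 0 0 0 0; 0 0 0 0 0 0",
  grip=-1,
)

```text
time_s: 12.25
ee_pos: [0.4664, 0.1293, 0.1151]
eef_rot: [-3.141, -0.006, 0.051]
force: [0.1, 0.4, -0.3]
grip_width: 0.0477
```

```bash
python3 go.py .6195 .041 .105
```

```text
t 12.25 ee [0.4664 0.1293 0.1151] rot [-3.141 -0.006  0.051] grip 0.0477 F [ 0.1  0.4 -0.3]
shift [148.9  95.9 -67. ] turn [-0.001 -0.006 -0.001]
```

Request:
move_arm(
  rows="0 0 -25 0 0 0; 0 0 -25 0 0 0; 0 0 -25 0 0 0; 22 14 0 0 0 0; 22 14 0 0 0 0; 22 14 0 0 0 0; 22 14 0 0 0 0; 22 14 0 0 0 0; 20 14 0 0 0 0; 18 12 0 0 0 0; 0 0 0 0 0 0; 0 0 0 0 0 0",
)

```text
time_s: 13.75
ee_pos: [0.6218, 0.0384, 0.1912]
eef_rot: [-3.141, -0.002, 0.052]
force: [0.2, 0.5, -0.8]
grip_width: 0.0476
```

```bash
python3 go.py .6195 .041 .052
```

```text
t 13.75 ee [0.6218 0.0384 0.1912] rot [-3.141e+00 -2.000e-03  5.200e-02] grip 0.0476 F [ 0.2  0.5 -0.8]
shift [-2.2 -2.7 61.2] turn [-0.001 -0.002 -0.   ]
```

Request:
move_arm(
  rows="-2 -2.7 15 0 0 0; 0 0 15 0 0 0; 0 0 15 0 0 0; 0 0 8 0 0 0; 0 0 0 0 0 0",
)

```text
time_s: 14.38
ee_pos: [0.6179, 0.0424, 0.1334]
eef_rot: [-3.141, 0.0, 0.053]
force: [0.5, 0.5, -1.2]
grip_width: 0.0474
```

```bash
python3 go.py .6195 .041 .052
```

```text
t 14.38 ee [0.6179 0.0424 0.1334] rot [-3.141  0.     0.053] grip 0.0474 F [ 0.5  0.5 -1.2]
shift [1.5 1.5 3.4] turn [-0.001  0.     0.001]
```

Request:
move_arm(
  rows="1.5 1.5 2.5 0 -0.004 0; 0 0 1 0 0 0; 0 0 0 0 0 0",
)

```text
time_s: 14.75
ee_pos: [0.6201, 0.0408, 0.1306]
eef_rot: [-3.141, 0.003, 0.053]
force: [1.0, 0.0, -0.2]
grip_width: 0.0477
```

```bash
python3 go.py .6195 .041 .052
```

```text
t 14.75 ee [0.6201 0.0408 0.1306] rot [-3.141e+00  3.000e-03  5.300e-02] grip 0.0477 F [ 1.   0.  -0.2]
shift [-0.6 -0.2  0.6] turn [-0.001  0.003  0.001]
```

Request:
move_arm(
  rows="0 0 0.6 0 0 0; 0 0 0 0 0 0",
)

```text
time_s: 15.0
ee_pos: [0.6202, 0.0408, 0.1304]
eef_rot: [-3.141, 0.002, 0.053]
force: [-1.3, -0.6, -0.4]
grip_width: 0.0476
```

Request:
move_arm(
  rows="0 0 0 0 0 0; 0 0 0 0 0 0; 0 0 0 0 0 0; 0 0 0 0 0 0; 0 0 0 0 0 0; 0 0 -20 0 0 0; 0 0 -30 0 0 0; 0 0 -40 0 0 0; 0 0 -40 0 0 0; 0 0 0 0 0 0",
  grip=1,
)

```text
time_s: 16.25
ee_pos: [0.6205, 0.0408, 0.271]
eef_rot: [-3.141, -0.002, 0.053]
force: [-0.5, -0.8, -0.1]
grip_width: 0.0937
```

```bash
python3 go.py .485 .259 .19; python3 - <<'E'
from h import *
c=camera("scene");cv2.imwrite("pics/s3.png",cv2.resize(c["color"][150:350,130:380],None,fx=3,fy=3))
E
```

```text
t 16.25 ee [0.6205 0.0408 0.271 ] rot [-3.141e+00 -2.000e-03  5.300e-02] grip 0.0937 F [-0.5 -0.8 -0.1]
shift [-123.8 -225.1    2.8] turn [-0.001 -0.002  0.001]
```

View pics/s3.png

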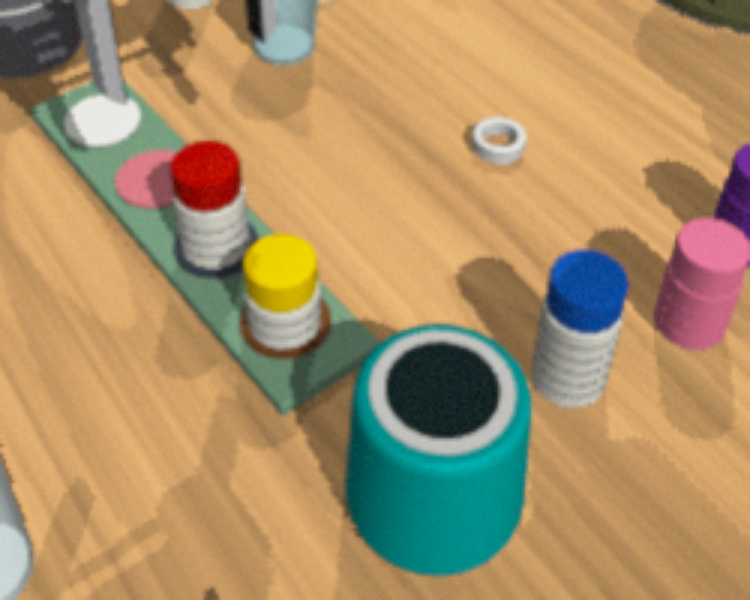

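Red stands centred on slate (213,250). Now blue (587,290).

Request:
move_arm(
  rows="-16 -28 0 0 0 0; -16 -28 0 0 0 0; -16 -28 0 0 0 0; -16 -28 0 0 0 0; -16 -28 0 0 0 0; -16 -28 0 0 0 0; -14 -28 0 0 0 0; -10 -22 0 0 0 0; 0 0 0 0 0 0; 0 0 0 0 0 0",
)

```text
time_s: 17.55
ee_pos: [0.4816, 0.2568, 0.262]
eef_rot: [3.139, 0.015, 0.052]
force: [-0.9, -0.5, -0.5]
grip_width: 0.0937
```

```bash
python3 go.py .485 .259 .05;python3 - <<'E'
from h import *
c=camera("wrist");cv2.imwrite("pics/w3.png",c["color"])
E
```

```text
t 17.55 ee [0.4816 0.2568 0.262 ] rot [3.139 0.015 0.052] grip 0.0937 F [-0.9 -0.5 -0.5]
shift [  5.5  -2.4 133.9] turn [ 0.003  0.015 -0.   ]
```

View pics/w3.png

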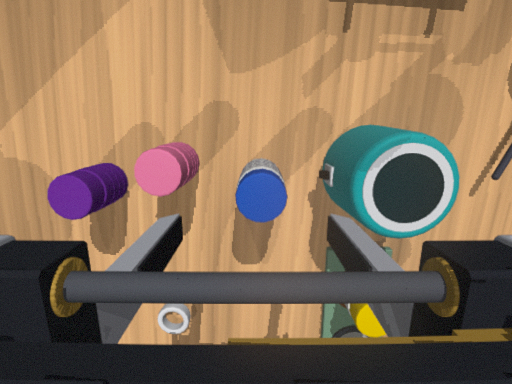

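Blue cap is at (261,195) and the warmer's side knob is at (325,172), close to the right finger. I'll narrow the opening to about 70 mm before descending, and measure the knob.

```bash
python3 - <<'E'
from h import *
c=camera("scene");W=cloud(c)
from wr import *
c,W=wcloud()
for v in range(164,184,4):
  print([tuple(W[v,u].round(3)) for u in (318,322,326,330,334)])
print(meas(c,W,261,195))
E
```

```text
[(np.float64(0.552), np.float64(0.279), np.float64(-0.0)), (np.float64(0.556), np.float64(0.279), np.float64(-0.001)), (np.float64(0.555), np.float64(0.283), np.float64(0.027)), (np.float64(0.557), np.float64(0.284), np.float64(0.035)), (np.float64(0.558), np.float64(0.286), np.float64(0.048))]
[(np.float64(0.552), np.float64(0.274), np.float64(0.0)), (np.float64(0.555), np.float64(0.276), np.float64(0.007)), (np.float64(0.555), np.float64(0.279), np.float64(0.028)), (np.float64(0.555), np.float64(0.281), np.float64(0.046)), (np.float64(0.557), np.float64(0.282), np.float64(0.052))]
[(np.float64(0.553), np.float64(0.269), np.float64(-0.002)), (np.float64(0.549), np.float64(0.276), np.float64(0.039)), (np.float64(0.551), np.float64(0.277), np.float64(0.046)), (np.float64(0.555), np.float64(0.277), np.float64(0.045)), (np.float64(0.557), np.float64(0.279), np.float64(0.053))]
[(np.float64(0.553), np.float64(0.265), np.float64(0.0)), (np.float64(0.549), np.float64(0.272), np.float64(0.039)), (np.float64(0.552), np.float64(0.273), np.float64(0.045)), (np.float64(0.555), np.float64(0.273), np.float64(0.048)), (np.float64(0.557), np.float64(0.275), np.float64(0.055))]
[(np.float64(0.554), np.float64(0.26), np.float64(-0.001)), (np.float64(0.559), np.float64(0.26), np.float64(-0.001)), (np.float64(0.556), np.float64(0.266), np.float64(0.031)), (np.float64(0.555), np.float64(0.269), np.float64(0.049)), (np.float64(0.558), np.float64(0.271), np.float64(0.055))]
(np.float64(0.0974), 1941, array([0.4842, 0.2604, 0.0973]), 0.4841, 0.2598, 0.0223)
```

Request:
move_arm(
  rows="2 -2.4 25 0.003 0.015 0; 0 0 20 0 0 0; 0 0 0 0 0 0",
  grip=0.5,
)

```text
time_s: 18.08
ee_pos: [0.4845, 0.2575, 0.2165]
eef_rot: [-3.141, -0.002, 0.048]
force: [-0.9, 1.1, -1.5]
grip_width: 0.0713
```

```bash
python3 go.py .4845 .2595 .05
```

```text
t 18.07 ee [0.4845 0.2575 0.2165] rot [-3.141e+00 -2.000e-03  4.800e-02] grip 0.0713 F [-0.9  1.1 -1.5]
shift [-0.  -2.  88.5] turn [-0.001 -0.002 -0.004]
```

Request:
move_arm(
  rows="0 -2 28 0 0 0; 0 0 25 0 0 0; 0 0 20 0 0 0; 0 0 0 0 0 0",
)

```text
time_s: 18.58
ee_pos: [0.4868, 0.2589, 0.1456]
eef_rot: [-3.139, -0.006, 0.046]
force: [-0.4, -0.5, 0.2]
grip_width: 0.0705
```

```bash
python3 go.py .4845 .2595 .05
```

```text
t 18.57 ee [0.4868 0.2589 0.1456] rot [-3.139 -0.006  0.046] grip 0.0705 F [-0.4 -0.5  0.2]
shift [-2.4 -0.7 17.6] turn [-0.002 -0.006 -0.006]
```

Request:
move_arm(
  rows="-2.4 -0.7 10 -0.002 -0.006 -0.006; 0 0 8 0 0 0; 0 0 0 0 0 0",
)

```text
time_s: 18.95
ee_pos: [0.4853, 0.2597, 0.129]
eef_rot: [-3.14, -0.003, 0.052]
force: [-0.4, -0.0, -0.0]
grip_width: 0.0705
```

Request:
move_arm(
  rows="0 0 0 0 0 0; 0 0 0 0 0 0; 0 0 0 0 0 0; 0 0 0 0 0 0; 0 0 0 0 0 0",
  grip=-1,
)

```text
time_s: 19.58
ee_pos: [0.4855, 0.2598, 0.1297]
eef_rot: [-3.14, -0.004, 0.052]
force: [-0.2, -0.1, -1.3]
grip_width: 0.0477
```

```bash
python3 go.py .624 -.0435 .155
```

```text
t 19.57 ee [0.4855 0.2598 0.1297] rot [-3.14  -0.004  0.052] grip 0.0477 F [-0.2 -0.1 -1.3]
shift [ 122.8  310.  -103.4] turn [-0.002 -0.004  0.   ]
```

Request:
move_arm(
  rows="0 0 -28 0 0 0; 0 0 -28 0 0 0; 0 0 -28 0 0 0; 0 0 -20 0 0 0; 0 28 0 0 0 0; 0 28 0 0 0 0; 0 28 0 0 0 0; 0 28 0 0 0 0; 0 28 0 0 0 0; 0 28 0 0 0 0; 0 28 0 0 0 0; 0 28 0 0 0 0; 0 28 0 0 0 0; 0 28 0 0 0 0; 0 28 0 0 0 0; 0 0 0 0 0 0",
)

```text
time_s: 21.58
ee_pos: [0.5009, -0.0576, 0.2366]
eef_rot: [-3.14, -0.004, 0.053]
force: [-0.1, -0.0, -1.2]
grip_width: 0.0481
```

```bash
python3 go.py .624 -.0435 .12
```

```text
t 21.57 ee [ 0.5009 -0.0576  0.2366] rot [-3.14  -0.004  0.053] grip 0.0481 F [-0.1 -0.  -1.2]
shift [123.5  -7.5  39.1] turn [-0.001 -0.004  0.001]
```

Request:
move_arm(
  rows="22 -2 0 0 0 0; 22 -2 0 0 0 0; 22 -2 0 0 0 0; 22 -1 0 0 0 0; 20 0 0 0 0 0; 15 0 0 0 0 0; 0 0 0 0 0 0; 0 0 0 0 0 0",
)

```text
time_s: 22.58
ee_pos: [0.6259, -0.0376, 0.2362]
eef_rot: [-3.139, -0.002, 0.056]
force: [0.5, -0.5, -0.4]
grip_width: 0.0482
```

```bash
python3 go.py .624 -.0435 .0667
```

```text
t 22.57 ee [ 0.6259 -0.0376  0.2362] rot [-3.139e+00 -2.000e-03  5.600e-02] grip 0.0482 F [ 0.5 -0.5 -0.4]
shift [-2.4  6.1 91.5] turn [-0.003 -0.002  0.004]
```

Request:
move_arm(
  rows="-2.4 6 0 -0.003 -0.002 0.004; 0 0 20 0 0 0; 0 0 22 0 0 0; 0 0 20 0 0 0; 0 0 12 0 0 0; 0 0 8 0 0 0; 0 0 0 0 0 0",
)

```text
time_s: 23.45
ee_pos: [0.6218, -0.0457, 0.154]
eef_rot: [3.14, -0.002, 0.05]
force: [-0.1, -0.1, -1.0]
grip_width: 0.0477
```

```bash
python3 go.py .624 -.0435 .0667
```

```text
t 23.45 ee [ 0.6218 -0.0457  0.154 ] rot [ 3.14e+00 -2.00e-03  5.00e-02] grip 0.0477 F [-0.1 -0.1 -1. ]
shift [ 2.3 -2.1  9.3] turn [ 0.002 -0.002 -0.002]
```

Request:
move_arm(
  rows="2.3 -2.1 4 0.003 -0.002 -0.002; 0 0 4 0 0 0; 0 0 1 0 0 0; 0 0 0 0 0 0",
)

```text
time_s: 23.95
ee_pos: [0.6247, -0.0434, 0.1459]
eef_rot: [-3.141, -0.002, 0.052]
force: [-0.2, -0.5, -0.6]
grip_width: 0.0478
```

```bash
python3 go.py .624 -.0435 .0667; python3 - <<'E'
from h import *
c=camera("scene");cv2.imwrite("pics/s4.png",cv2.resize(c["color"][100:300,100:350],None,fx=3,fy=3))
E
```

```text
t 23.95 ee [ 0.6247 -0.0434  0.1459] rot [-3.141e+00 -2.000e-03  5.200e-02] grip 0.0478 F [-0.2 -0.5 -0.6]
shift [-0.7  0.1  1.2] turn [-0.001 -0.002  0.   ]
```

View pics/s4.png

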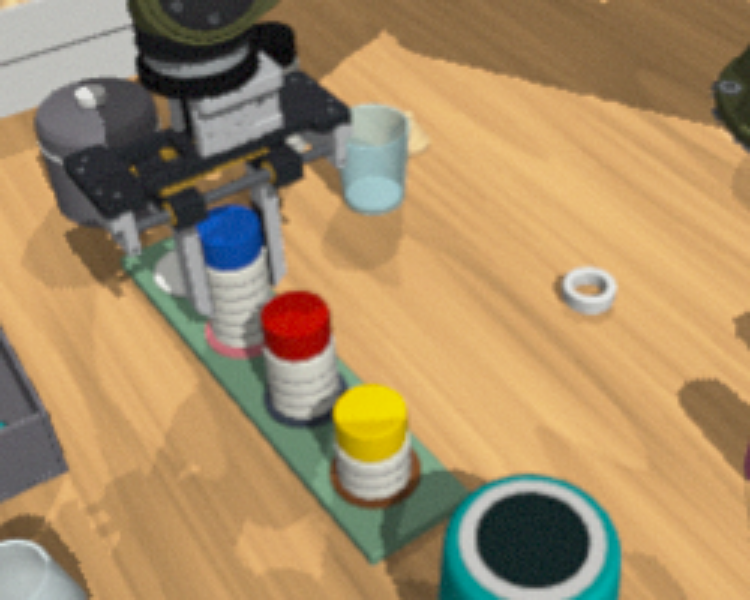

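Blue is over rose (238,335), so I'll set it down and release.

Request:
move_arm(
  rows="0 0 1.2 0 0 0; 0 0 0 0 0 0",
)

```text
time_s: 24.25
ee_pos: [0.6247, -0.0434, 0.1449]
eef_rot: [-3.141, -0.002, 0.052]
force: [-0.4, -0.4, -0.7]
grip_width: 0.0477
```

Request:
move_arm(
  rows="0 0 0 0 0 0; 0 0 0 0 0 0; 0 0 0 0 0 0; 0 0 0 0 0 0; 0 0 0 0 0 0; 0 0 -20 0 0 0; 0 0 -30 0 0 0; 0 0 -40 0 0 0; 0 0 -45 0 0 0; 0 0 0 0 0 0",
  grip=0.7,
)

```text
time_s: 25.5
ee_pos: [0.6244, -0.0436, 0.2908]
eef_rot: [-3.141, -0.007, 0.052]
force: [-0.3, -0.1, -0.5]
grip_width: 0.0798
```

```bash
python3 go.py .4797 -.260 .2
```

```text
t 25.5 ee [ 0.6244 -0.0436  0.2908] rot [-3.141 -0.007  0.052] grip 0.0798 F [-0.3 -0.1 -0.5]
shift [-155.8  208.6   11.7] turn [-0.    -0.007  0.   ]
```

Request:
move_arm(
  rows="-20 26 0 0 -0.007 0; -20 26 0 0 0 0; -20 26 0 0 0 0; -20 26 0 0 0 0; -20 26 0 0 0 0; -20 26 0 0 0 0; -18 26 0 0 0 0; -15 22 0 0 0 0; 0 0 0 0 0 0; 0 0 0 0 0 0",
  grip=0.8,
)

```text
time_s: 26.75
ee_pos: [0.476, -0.2599, 0.2921]
eef_rot: [-3.14, 0.001, 0.053]
force: [0.1, 0.7, -0.5]
grip_width: 0.0847
```

```bash
python3 go.py .4797 -.260 .06;python3 - <<'E'
from h import *
c=camera("wrist");cv2.imwrite("pics/w4.png",c["color"])
E
```

```text
t 26.75 ee [ 0.476  -0.2599  0.2921] rot [-3.14e+00  1.00e-03  5.30e-02] grip 0.0847 F [ 0.1  0.7 -0.5]
shift [  3.9   0.4 154.1] turn [-0.001  0.001  0.001]
```

View pics/w4.png

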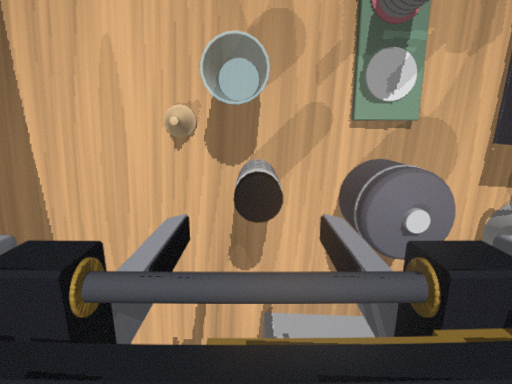

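The black cap is at (258,196) between the fingers, and the cup at (235,67) is clear.

```bash
python3 wr.py 258 200 391 73
```

```text
258 200 (np.float64(0.1163), 1808, array([ 0.4785, -0.2595,  0.1162]), 0.4785, -0.2602, 0.0224)
391 73 (np.float64(0.0142), 3643, array([ 0.6247, -0.1363,  0.0126]), 0.6271, -0.1145, 0.0749)
```

Request:
move_arm(
  rows="3.5 0 30 0 0 0; 0 0 35 0 0 0; 0 0 35 0 0 0; 0 0 25 0 0 0; 0 0 8 0 0 0; 0 0 0 0 0 0",
)

```text
time_s: 27.6
ee_pos: [0.4824, -0.2557, 0.1564]
eef_rot: [-3.141, -0.0, 0.06]
force: [-0.2, -0.1, 0.1]
grip_width: 0.0848
```

```bash
python3 go.py .479 -.259 .06
```

```text
t 27.6 ee [ 0.4824 -0.2557  0.1564] rot [-3.141 -0.     0.06 ] grip 0.0848 F [-0.2 -0.1  0.1]
shift [-3.6  3.1 18.4] turn [-0.    -0.     0.008]
```

Request:
move_arm(
  rows="-3.6 3.3 10 0 0 0.008; 0 0 8 0 0 0; 0 0 0 0 0 0",
)

```text
time_s: 27.98
ee_pos: [0.4795, -0.2597, 0.1391]
eef_rot: [3.14, -0.003, 0.051]
force: [-0.0, -0.5, -0.8]
grip_width: 0.0847
```

Request:
move_arm(
  rows="0 0 0 0 0 0; 0 0 0 0 0 0; 0 0 0 0 0 0; 0 0 0 0 0 0; 0 0 0 0 0 0; 0 0 0 0 0 0",
  grip=-1,
)

```text
time_s: 28.72
ee_pos: [0.4797, -0.2598, 0.1399]
eef_rot: [3.139, -0.004, 0.051]
force: [0.8, 0.8, -1.2]
grip_width: 0.0474
```

```bash
python3 go.py .6285 -.128 .155
```

```text
t 28.73 ee [ 0.4797 -0.2598  0.1399] rot [ 3.139 -0.004  0.051] grip 0.0474 F [ 0.8  0.8 -1.2]
shift [ 155.7 -123.8  -92.8] turn [ 0.002 -0.004 -0.001]
```

Request:
move_arm(
  rows="0 0 -28 0 0 0; 0 0 -28 0 0 0; 0 0 -28 0 0 0; 0 0 -20 0 0 0; 22 -17.5 0 0 0 0; 22 -17.5 0 0 0 0; 22 -17.5 0 0 0 0; 22 -17.5 0 0 0 0; 22 -17.5 0 0 0 0; 22 -17 0 0 0 0; 20 -17 0 0 0 0; 0 0 0 0 0 0; 0 0 0 0 0 0",
)

```text
time_s: 30.35
ee_pos: [0.628, -0.1265, 0.2452]
eef_rot: [3.141, 0.0, 0.05]
force: [-0.7, -0.4, -1.8]
grip_width: 0.0475
```

```bash
python3 go.py .6285 -.128 .077
```

```text
t 30.35 ee [ 0.628  -0.1265  0.2452] rot [3.141 0.    0.05 ] grip 0.0475 F [-0.7 -0.4 -1.8]
shift [ 0.4  1.5 90.2] turn [ 0.     0.    -0.002]
```

Request:
move_arm(
  rows="0 1.5 20 0 0 0; 0 0 22 0 0 0; 0 0 20 0 0 0; 0 0 12 0 0 0; 0 0 8 0 0 0; 0 0 0 0 0 0",
)

```text
time_s: 31.1
ee_pos: [0.6259, -0.1319, 0.1622]
eef_rot: [3.141, -0.001, 0.046]
force: [-0.2, 0.1, -1.1]
grip_width: 0.0478
```

```bash
python3 go.py .6285 -.128 .077
```

```text
t 31.1 ee [ 0.6259 -0.1319  0.1622] rot [ 3.141e+00 -1.000e-03  4.600e-02] grip 0.0478 F [-0.2  0.1 -1.1]
shift [ 2.7 -3.8  7.2] turn [ 0.001 -0.001 -0.006]
```

Request:
move_arm(
  rows="2.7 -3.8 3 -0.001 -0.004 -0.006; 0 0 3 0 0 0; 0 0 1 0 0 0; 0 0 0 0 0 0",
)

```text
time_s: 31.6
ee_pos: [0.6292, -0.1277, 0.1564]
eef_rot: [3.139, 0.001, 0.053]
force: [-1.4, 0.5, -1.5]
grip_width: 0.048
```

```bash
python3 go.py .6285 -.128 .077; python3 - <<'E'
from h import *
c=camera("scene");cv2.imwrite("pics/s5.png",cv2.resize(c["color"][100:300,100:350],None,fx=3,fy=3))
E
```

```text
t 31.6 ee [ 0.6292 -0.1277  0.1564] rot [3.139e+00 1.000e-03 5.300e-02] grip 0.048 F [-1.4  0.5 -1.5]
shift [-0.7  0.2  1.4] turn [0.003 0.001 0.001]
```

View pics/s5.png

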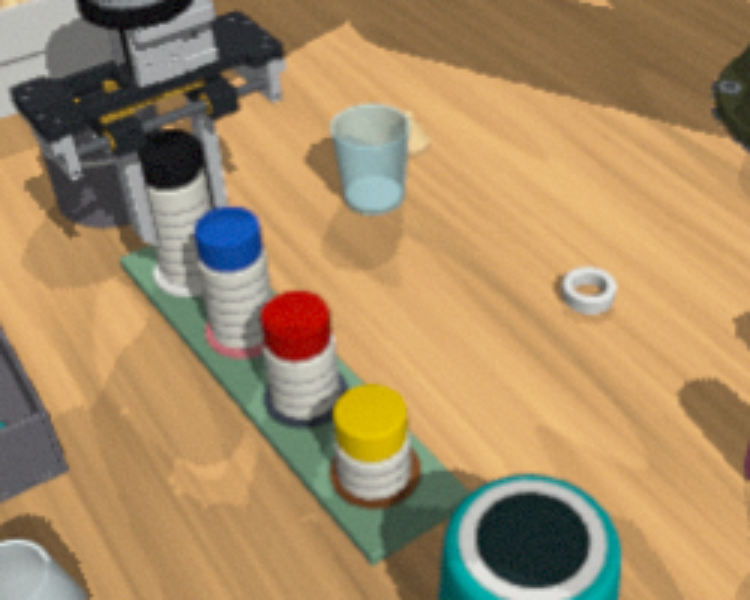

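Black is on white (185,280). I'll lower it the last 1.4 mm, release, raise and back off.

Request:
move_arm(
  rows="0 0 1.4 0 0 0; 0 0 0 0 0 0",
)

```text
time_s: 31.9
ee_pos: [0.6292, -0.1278, 0.1552]
eef_rot: [3.139, 0.001, 0.052]
force: [0.3, -0.8, -0.7]
grip_width: 0.0477
```

Request:
move_arm(
  rows="0 0 0 0 0 0; 0 0 0 0 0 0; 0 0 0 0 0 0; 0 0 0 0 0 0; 0 0 0 0 0 0; 0 0 -20 0 0 0; 0 0 -30 0 0 0; 0 0 -40 0 0 0; 0 0 -40 0 0 0; -40 0 -10 0 0 0; -40 0 0 0 0 0; -40 0 0 0 0 0; -40 0 0 0 0 0; -40 0 0 0 0 0; -30 0 0 0 0 0; 0 0 0 0 0 0; 0 0 0 0 0 0",
  grip=0.7,
)

```text
time_s: 34.02
ee_pos: [0.3927, -0.1393, 0.3151]
eef_rot: [3.131, -0.017, 0.053]
force: [0.2, 0.4, -0.2]
grip_width: 0.0795
```

```bash
python3 - <<'E'
from h import *
for n in("top","scene"):
    c=camera(n);cv2.imwrite(f"pics/{n}9.png",c["color"]);W=cloud(c)
    if n=="scene": cv2.imwrite("pics/s9c.png",cv2.resize(c["color"][100:300,100:350],None,fx=3,fy=3))
    for k,h,p in (("yellow",.075,(.615,.126)),("red",.094,(.6195,.041)),("blue",.113,(.624,-.0435)),("black",.132,(.6285,-.128)),):
        m=(abs(W[...,2]-h)<.006)&(np.hypot(W[...,0]-p[0],W[...,1]-p[1])<.04)
        q=W[m]; 
        if len(q)<20: print(n,k,'few');continue
        (cx,cy),r=cv2.minEnclosingCircle(q[:,:2].astype(np.float32))
        print(n,k,len(q),q.mean(0).round(4),round(cx,4),round(cy,4),round(r,4))
E
```

```text
top yellow 344 [0.6155 0.1248 0.0753] 0.6161 0.1251 0.0235
top red 338 [0.6196 0.0387 0.0945] 0.6203 0.0389 0.0224
top blue 341 [ 0.6249 -0.0455  0.1133] 0.6256 -0.0455 0.0227
top black 388 [ 0.6284 -0.1297  0.1326] 0.629 -0.1304 0.0234
scene yellow 388 [0.6177 0.1297 0.0742] 0.6165 0.1267 0.0236
scene red 328 [0.6218 0.0443 0.0931] 0.6204 0.042 0.0234
scene blue 267 [ 0.6258 -0.0399  0.1121] 0.6251 -0.0422 0.024
scene black 230 [ 0.6299 -0.1238  0.1312] 0.6287 -0.1266 0.023
```

View pics/top9.png

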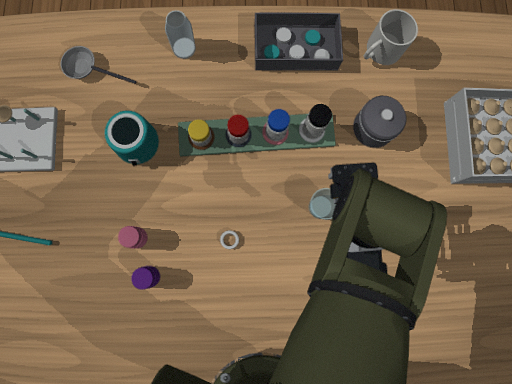

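View pics/s9c.png

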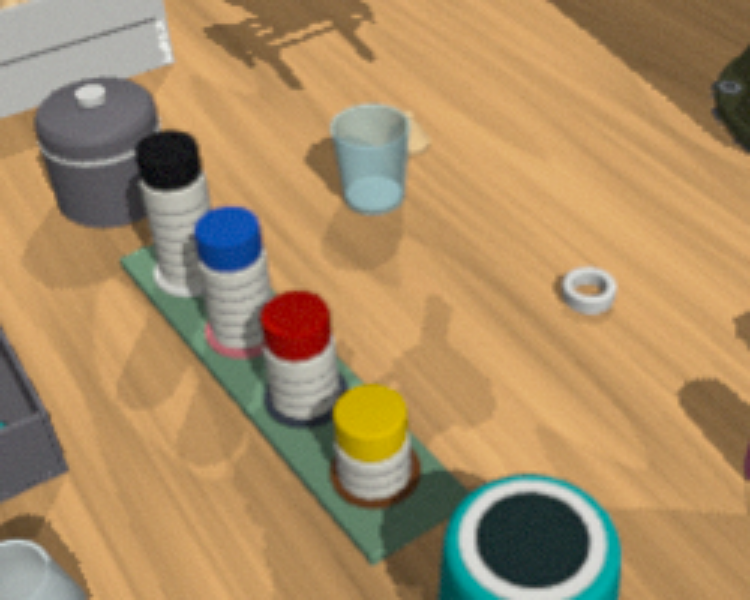

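Both views show yellow, red, blue and black on brown, slate, rose and white. They are upright, within about 2 mm of the mat centres, and the cup hasn't moved.

```bash
python3 -c "
from station import ctrl,sensors
print(sensors.get_obs()['joint_vel'].round(4)); print(ctrl.hand_in())"
```

```text
[ 0.002   0.0127  0.0061  0.001  -0.0049 -0.0009]
the job is handed in; nothing more can be done
None
```

All four bottles are lined up by height, and I handed the job in at about 34 s of the 102 s allowed. From the warmer outwards:

| Bottle | Height | Mat |
|---|---|---|
| yellow | 60 mm | brown |
| red | 79 mm | slate |
| blue | 98 mm | rose |
| black | 117 mm | white |

- **Position:** The last top and scene camera readings put each cap within about 2 mm of its mat's centre; the limit is 12 mm.
- **Standing:** All four look upright. Their tops are within about 1 mm of the height expected for a bottle resting on its mat.
- **Robot:** The gripper had released everything and was raised and backed off well clear.
- **Cup:** It appears unmoved, though I checked it only by eye in the pictures.
- **Disagreement:** The cameras differed from one another by 2–4 mm along the row, so I used averaged positions. No check failed.

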